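Injector parts from the strip-down rail to the build tray in reverse order

ROBOT

A 6-joint arm with a two-finger parallel gripper is mounted at the origin on a cart in front of the work surface, level with it; the furniture and walls round the work are solid. World frame = base frame: x ahead of the robot, y to its left, z up, the work surface at z = 0. Lengths are in m, angles in rad, forces in N, time in s.
With the tool pointing down it reaches from about 0.325 to 0.85 m from the base axis. Payload 4.4 kg.
Tool frame: the origin (TCP) lies midway between the tips of the shut fingers; the grasp point (between the pads) lies pinch_z behind it (pinch_z is the distance from the TCP to the grasp point, in m); z points along the fingers, y is the line along which they close (so a half turn about z gives the same grasp; the last joint's range is limited). The gripper opens to 94 mm and grips with 3 to 60 N. Pads are 16 mm wide; open, the fingers measure 119 mm over their backs; the gripper's body (75 mm by 177 mm) begins 78 mm behind the grasp point.
Start: joints at [-1.349, 0.207, 1.542, -0, 1.393, -0.15], TCP at [0.209, -0.536, 0.205] pointing down, gripper open.
Joint ranges: [-2.73, 2.73], [-0.86, 2.22], [0.23, 2.46], [-1.11, 4.25], [0.08, 2.63], [-2.82, 2.82]. Speed limits (rad/s): [2.79, 2.79, 3.14, 3.14, 3.14, 3.14].

INTERFACE

Orientations are given as a unit quaternion [x, y, z, w].
In Python, from rig import * gives the robot as it stands. The module is installed in compiled form; this text tells all that it offers.
- The arm moves only by the shell command python3 -m inch 'ROWS' [FORCE]. ROWS is JSON, a list of rows, each a list of 7 numbers: the shift along the tool's x, y, z in m, then the turn, a rotation vector about the tool's x, y, z in rad, then the closure, from 0 (fully open) to 1 (shut). In form: [[dx, dy, dz, rx, ry, rz, claw], ...]. A call has 1 to 8 rows; each row shifts and turns the commanded pose from where the row before left it, along the tool's axes as they then stand; what a row does not reach is not made up. A row lasts 1/8 s, in which the tool goes at most 62.5 mm and 10.7 degrees, less where a joint would pass 70% of its speed; a pose out of reach is approached as far as the arm can. A call with a gripper value outside its range is refused whole. The fingers move at their own pace and stop on an object; FORCE is the grip in N (left out, the last holds). Time passes only in rows, so rows that do not move let the fingers close. It gives the time, the measured TCP pose, the force, the opening and the grip force at its end, in the units of the state.
- observe(): the state, without advancing time (a new reading comes with each control period).
- read_camera(name): name is "side" or "top"; returns a dict with "img" (420x560x3 uint8, red, green, blue), "vfov" (degrees; the focal length in pixels is half the picture's height over the tangent of half this angle, whatever the lens; pixels are square), "cx", "cy" (the principal point, pixels), "distortion" ([k1, k2, p1, p2, k3] as OpenCV has them; the pictures are not rectified), "R" (3x3) and "t" (3): a world point X has camera coordinates R X + t. Camera axes: x right, y down, z forward; pixel columns grow to the right and rows downward; lengths in m; the calibration is good to about 2 mm. A picture is of the moment at which its call begins. There is no depth.
- sign_off(): hands the job in; it is judged then, once.
Trained networks look in a picture, given as the dict that the camera call returned (one of the last four; its "shot" number tells which), for a name from the list of things; names that differ only in an ending like _2 or _b are one class to them, and where a whole thing is asked for, a point or a joint stands for the part that bears it (a point fixed in the world has none). Each returns a list of dicts, best first, with "score" (0 to 1); they miss things now and then, are a little off and sometimes report something else, mostly with a low value. They report only what shows in the picture. A call takes as long as a camera call.
- find_in(label, picture): "location" ([column, row] in pixels, amid what is visible of it).
- place_of(label, picture): "location" ([column, row] in pixels: a listed point, or the origin of a listed thing).
The state is a dict: "time_s": time; "joint_positions": joint angles; "dq": joint speeds; "joint_efforts": joint torques, N m; "tcp_pos": TCP position; "orientation": TCP orientation; "contact_force": force on the tool from outside, world axes, zero at the start; "torque": the same for the moment, N m; "grip_width": finger opening in m; "finger_force": force on a finger pad.
Only numpy, scipy, OpenCV 4.12 (cv2) and the standard library are available. Lean on these libraries where they do the work, as an engineer would, in place of code of your own. Each camera call takes 0.05 s, during which the arm holds its last target. There are 200 camera calls.

TASK

The four parts of a stripped injector stand on coloured pads on the dark rail, in the order in which they came off; move them to the aluminium tray in reverse order for assembly. The part nearest the yellow end of the rail goes into the recess farthest from the yellow end of the tray, the next one beside it, and so on, until the part farthest from the rail's yellow end stands in the recess nearest the tray's yellow end. Stand each one upright in the middle of its recess, flat on the floor of it, let go, and leave the other things lying on the bench where they are.

Things in the scene. Friction and masses are not known exactly. Their poses are not given: they have to be found in the camera images.
- black_sleeve_c (a point): the centre, half-way up, of a short matt-black turned sleeve, 30 mm in diameter and 36 mm tall. A solid body, loose, standing upright (its z up) at the start roughly centred on the blue pad of the dark rail. Grasp it from above, jaws closing across the row.
- steel_sleeve_c (a point): the centre, half-way up, of a bright steel sleeve with a step and a thin black ring near its foot, 27 mm in diameter and 62 mm tall. A solid body, loose, standing upright (its z up) at the start roughly centred on the green pad of the dark rail. Grasp it from above, jaws closing across the row.
- slim_sleeve_c (a point): the centre, half-way up, of a slim bright steel sleeve with a step and a thin black ring near its foot, 20 mm in diameter and 68 mm tall. A solid body, loose, standing upright (its z up) at the start roughly centred on the red pad of the dark rail. Grasp it from above, jaws closing across the row.
- brass_nut_c (a point): the centre, half-way up, of a brass nozzle nut, 31 mm tall: a hexagon foot 14 mm high (24 mm across the flats that face its own +x and -x, 27 mm across the corners along its y) under a round neck of 16 mm diameter. A solid body, loose, standing upright (its z up) at the start roughly centred on the white pad of the dark rail. Grasp it from above, jaws closing across the row.
- pad_blue: a flat round blue plastic pad, 44 mm in diameter and 6 mm thick, fixed on top of the dark rail; origin at the centre of its underside, axes as the rail's. The four pads stand in a row 54 mm apart, their order along the rail changes from start to start; a part's pad shows where in the row it began, also after it was taken away.
- pad_green: a flat round green plastic pad, 44 mm in diameter and 6 mm thick, fixed on top of the dark rail; origin at the centre of its underside, axes as the rail's. The four pads stand in a row 54 mm apart, their order along the rail changes from start to start; a part's pad shows where in the row it began, also after it was taken away.
- pad_red: a flat round red plastic pad, 44 mm in diameter and 6 mm thick, fixed on top of the dark rail; origin at the centre of its underside, axes as the rail's. The four pads stand in a row 54 mm apart, their order along the rail changes from start to start; a part's pad shows where in the row it began, also after it was taken away.
- pad_white: a flat round white plastic pad, 44 mm in diameter and 6 mm thick, fixed on top of the dark rail; origin at the centre of its underside, axes as the rail's. The four pads stand in a row 54 mm apart, their order along the rail changes from start to start; a part's pad shows where in the row it began, also after it was taken away.
- rail: the strip-down rail: a dark steel bar 76 mm (x) by 249 mm (y) by 12 mm high, fixed to the bench, with a yellow block, 15 mm high, at its +y end. Origin under its centre on the bench; the four pads are at y = +81, +27, -27 and -81 mm, x = 0, pad tops 18 mm above the bench.
- tray: the build tray: a bright aluminium plate 84 mm (x) by 249 mm (y) by 14 mm high, fixed to the bench, with a yellow block, 17 mm high, at its +y end. Origin under its centre on the bench; four round recesses, 46 mm wide and 3 mm deep (floor 11 mm above the bench, dark rubber discs in them), at y = +81, +27, -27 and -81 mm, x = 0.
- spanner: bystander: a loose combination spanner, 197 mm long and 10 mm high, lying left of the racks; origin at the centre of its underside, long axis y
- plug: bystander: a loose black moulded plug adaptor, 78 mm long, 26 mm wide and high, lying right of the racks; origin at the centre of its underside, long axis y
- claw: bystander: a loose bright forked clamping claw, 62 x 50 x 11 mm, lying at the right front; origin at the centre of its underside

How it is judged:
At the end, for the whole second after the job is handed in: Each part stands upright (within 0.1 rad) on the floor of its recess (height within 4 mm), within 12.5 mm of the middle along the tray and across it, at rest; the part whose pad is k-th from the rail's yellow end is in the recess that is k-th from the tray's plain end (angle between each of black_sleeve_c, steel_sleeve_c, slim_sleeve_c, brass_nut_c's own z axis and vertical below 0.1 rad and z of black_sleeve_c in the frame of tray between 0.025 and 0.033 m and x of black_sleeve_c in the frame of tray between -0.0125 and 0.0125 m and ((y of pad_blue in the frame of rail between 0.061 and 0.101 m and y of black_sleeve_c in the frame of tray between -0.0935 and -0.0685 m) or (y of pad_blue in the frame of rail between 0.007 and 0.047 m and y of black_sleeve_c in the frame of tray between -0.0395 and -0.0145 m) or (y of pad_blue in the frame of rail between -0.047 and -0.007 m and y of black_sleeve_c in the frame of tray between 0.0145 and 0.0395 m) or (y of pad_blue in the frame of rail between -0.101 and -0.061 m and y of black_sleeve_c in the frame of tray between 0.0685 and 0.0935 m)) and linear speed of each of black_sleeve, steel_sleeve, slim_sleeve, brass_nut below 0.02 m/s and angular speed of each of black_sleeve, steel_sleeve, slim_sleeve, brass_nut below 0.2 rad/s and z of steel_sleeve_c in the frame of tray between 0.038 and 0.046 m and x of steel_sleeve_c in the frame of tray between -0.0125 and 0.0125 m and ((y of pad_green in the frame of rail between 0.061 and 0.101 m and y of steel_sleeve_c in the frame of tray between -0.0935 and -0.0685 m) or (y of pad_green in the frame of rail between 0.007 and 0.047 m and y of steel_sleeve_c in the frame of tray between -0.0395 and -0.0145 m) or (y of pad_green in the frame of rail between -0.047 and -0.007 m and y of steel_sleeve_c in the frame of tray between 0.0145 and 0.0395 m) or (y of pad_green in the frame of rail between -0.101 and -0.061 m and y of steel_sleeve_c in the frame of tray between 0.0685 and 0.0935 m)) and z of slim_sleeve_c in the frame of tray between 0.041 and 0.049 m and x of slim_sleeve_c in the frame of tray between -0.0125 and 0.0125 m and ((y of pad_red in the frame of rail between 0.061 and 0.101 m and y of slim_sleeve_c in the frame of tray between -0.0935 and -0.0685 m) or (y of pad_red in the frame of rail between 0.007 and 0.047 m and y of slim_sleeve_c in the frame of tray between -0.0395 and -0.0145 m) or (y of pad_red in the frame of rail between -0.047 and -0.007 m and y of slim_sleeve_c in the frame of tray between 0.0145 and 0.0395 m) or (y of pad_red in the frame of rail between -0.101 and -0.061 m and y of slim_sleeve_c in the frame of tray between 0.0685 and 0.0935 m)) and z of brass_nut_c in the frame of tray between 0.0225 and 0.0305 m and x of brass_nut_c in the frame of tray between -0.0125 and 0.0125 m and ((y of pad_white in the frame of rail between 0.061 and 0.101 m and y of brass_nut_c in the frame of tray between -0.0935 and -0.0685 m) or (y of pad_white in the frame of rail between 0.007 and 0.047 m and y of brass_nut_c in the frame of tray between -0.0395 and -0.0145 m) or (y of pad_white in the frame of rail between -0.047 and -0.007 m and y of brass_nut_c in the frame of tray between 0.0145 and 0.0395 m) or (y of pad_white in the frame of rail between -0.101 and -0.061 m and y of brass_nut_c in the frame of tray between 0.0685 and 0.0935 m))); the robot touches nothing.
It fails at once if the spanner is pushed more than 20 mm from where it lay (distance of spanner from where it was at the start of the episode above 0.02 m).
It fails at once if the plug is pushed more than 20 mm from where it lay (distance of plug from where it was at the start of the episode above 0.02 m).
It fails at once if the claw is pushed more than 20 mm from where it lay (distance of claw from where it was at the start of the episode above 0.02 m).
It also fails if it takes over 106 s, if anything falls off the work surface, if the arm or the gripper's body presses on something with over 40 N, if the wrist force passes 120 N, or if a joint passes its speed limit or range.

## Working session

There is one attempt and no reset: what is moved stays moved. The work goes in short steps, Python scripts to look and compute and a shell command to move; the robot and the scene stay as the last step left them, time stands still between calls to the robot, and variables do not carry over. Pictures are saved under pics/ and viewed, at most 14 in all, crops included, and the job is handed in when it is done.

```bash
mkdir -p pics; cat > h.py <<'E'
from rig import *
import numpy as np, cv2
def K(p):
    f=p["img"].shape[0]/2/np.tan(np.radians(p["vfov"])/2)
    return np.array([[f,0,p["cx"]],[0,f,p["cy"]],[0,0,1.]])
def ray(p,uv):
    n=cv2.undistortPoints(np.array([[uv]],float),K(p),np.array(p["distortion"],float))[0,0]
    R=np.array(p["R"]);return -R.T@np.array(p["t"]),R.T@np.array([n[0],n[1],1])
def at_z(p,uv,z):
    c,d=ray(p,uv);return c+d*(z-c[2])/d[2]
def proj(p,X):
    return cv2.projectPoints(np.array([X],float),cv2.Rodrigues(np.array(p["R"]))[0],np.array(p["t"],float),K(p),np.array(p["distortion"],float))[0][0,0]
def tri(ps,uvs):
    A=np.zeros((3,3));b=np.zeros(3)
    for p,u in zip(ps,uvs):
        c,d=ray(p,u);d/=np.linalg.norm(d);M=np.eye(3)-np.outer(d,d);A+=M;b+=M@c
    return np.linalg.solve(A,b)
E
python3 - <<'E'
from h import *
s=observe();print({k:np.round(v,3).tolist() for k,v in s.items()})
Z=dict(pad_blue=.012,pad_green=.012,pad_red=.012,pad_white=.012,rail=0,tray=0,black_sleeve_c=.036,steel_sleeve_c=.049,slim_sleeve_c=.052,brass_nut_c=.0335,spanner=0,plug=0,claw=0)
for n in("top","side"):
    p=read_camera(n);cv2.imwrite(f"pics/{n}0.png",p["img"][:,:,::-1])
    print(n,"cam",np.round(ray(p,(280,210))[0],3))
    for k,z in Z.items():
        for r in place_of(k,p)[:2]:
            print(k,np.round(r["location"]),round(r["score"],2),np.round(at_z(p,r["location"],z),4))
E
```

```text
{'time_s': 0.0, 'joint_positions': [-1.349, 0.207, 1.543, -0.0, 1.393, -0.15], 'dq': [0.001, 0.002, 0.001, 0.0, 0.001, 0.002], 'joint_efforts': [0.001, -37.088, -28.142, 0.07, 0.036, -0.0], 'tcp_pos': [0.209, -0.535, 0.204], 'orientation': [0.983, 0.185, -0.0, -0.001], 'contact_force': [-0.688, 0.642, 0.547], 'torque': [0.021, 0.006, -0.043], 'finger_force': 0.0, 'grip_width': 0.094}
top cam [0.283 0.055 1.652]
pad_blue [282. 237.] 0.5 [0.434  0.0412 0.012 ]
pad_green [276. 209.] 0.58 [0.5218 0.0575 0.012 ]
pad_red [269. 186.] 0.48 [0.5938 0.0787 0.012 ]
pad_white [279. 222.] 0.62 [0.48  0.05  0.012]
rail [278. 214.] 0.92 [0.5092 0.0535 0.    ]
tray [210. 219.] 0.77 [0.4951 0.2611 0.    ]
black_sleeve_c [285. 239.] 0.57 [0.4259 0.0343 0.036 ]
steel_sleeve_c [278. 205.] 0.57 [0.529  0.0533 0.049 ]
brass_nut_c [279. 222.] 0.53 [0.4775 0.051  0.0335]
spanner [149. 209.] 0.78 [0.5313 0.4512 0.    ]
plug [325. 186.] 0.57 [ 0.594  -0.0961  0.    ]
claw [393. 242.] 0.72 [ 0.4161 -0.2986  0.    ]
side cam [ 0.442 -1.138  0.955]
pad_blue [251. 226.] 0.58 [0.4245 0.0325 0.012 ]
pad_red [307. 217.] 0.57 [0.5888 0.0693 0.012 ]
pad_white [303. 219.] 0.42 [0.577  0.0602 0.012 ]
tray [275. 188.] 0.61 [0.5013 0.2416 0.    ]
black_sleeve_c [254. 215.] 0.47 [0.4348 0.0545 0.036 ]
slim_sleeve_c [306. 204.] 0.71 [0.5868 0.0785 0.052 ]
slim_sleeve_c [279. 188.] 0.58 [0.5103 0.1645 0.052 ]
spanner [282. 154.] 0.49 [0.5354 0.4488 0.    ]
plug [318. 259.] 0.69 [ 0.6052 -0.1008  0.    ]
claw [252. 314.] 0.54 [ 0.4244 -0.2906  0.    ]
```

```bash
python3 - <<'E'
import cv2
a=cv2.imread("pics/top0.png")[150:270,130:350]; cv2.imwrite("pics/top0c.png",cv2.resize(a,None,fx=3.6,fy=3.6,interpolation=3))
a=cv2.imread("pics/side0.png")[140:260,180:380]; cv2.imwrite("pics/side0c.png",cv2.resize(a,None,fx=4,fy=4,interpolation=3))
E
```

```text
(no output)
```

View pics/top0c.png

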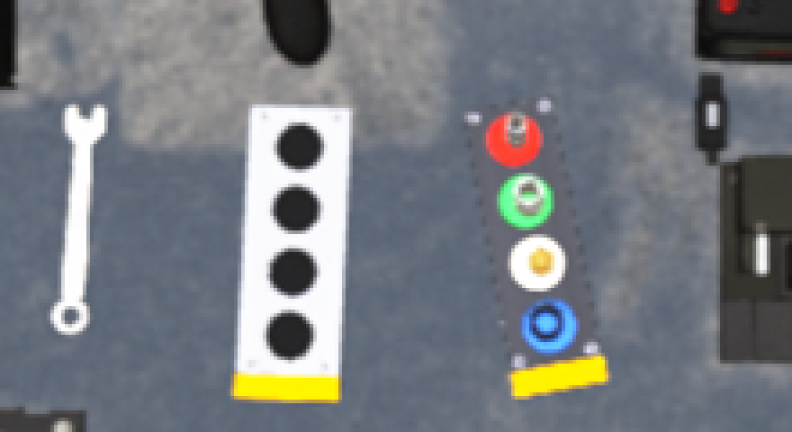

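View pics/side0c.png

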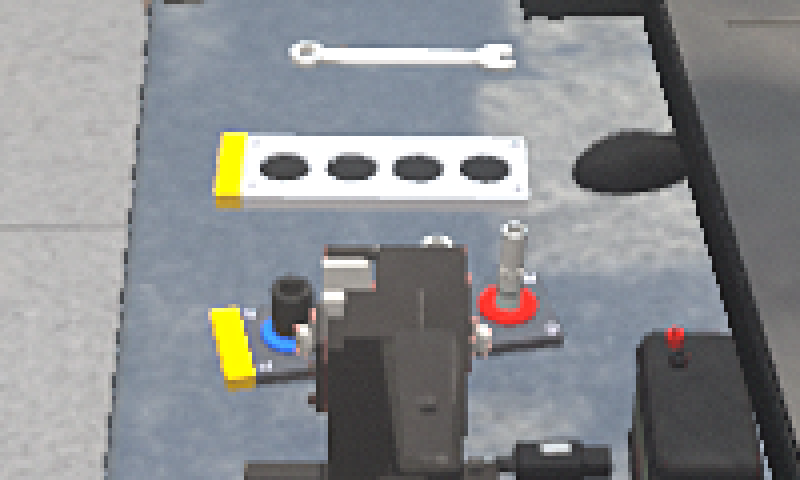

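The top crop shows the rail row from the yellow end (near the robot) as blue (549,325), white (538,264), green (526,201), red (514,140). The tray recesses are at (289,335), (293,272), (297,209) and (300,147), with yellow at the near end. In the side view the arm hides the middle of the rail. So black goes to the farthest recess, then nut, steel and slim, with slim ending nearest the yellow block.

```bash
cat > m.py <<'E'
from h import *
import rig
print("pinch",getattr(rig,"pinch_z",None))
p=read_camera("top");im=p["img"];hsv=cv2.cvtColor(im,cv2.COLOR_RGB2HSV).astype(int);H,S,V=hsv[...,0],hsv[...,1],hsv[...,2]
def blob(m,c,r=9):
    yy,xx=np.mgrid[:420,:560];m=m&(np.hypot(xx-c[0],yy-c[1])<r)
    (x,y),_=cv2.minEnclosingCircle(np.argwhere(m)[:,::-1].astype(np.float32).copy());return np.array([x,y]),np.array([xx[m].mean(),yy[m].mean()]),m.sum()
cr=lambda u,v:(130+(u+.5)/3.6-.5,150+(v+.5)/3.6-.5)
Y=np.array([81,27,-27,-81])/1000
def rigid(P):
    c=P.mean(0);d=sum(y*(q-c) for y,q in zip(Y,P));d/=np.linalg.norm(d);a=np.arctan2(-d[1],-d[0])
    print(" row angle(away from yellow) %.3f"%a,"origin",c.round(4),"res mm",((P-[c+y*d for y in Y])*1e3).round(1).tolist());return [c+y*d for y in Y]
for nm,pts,z,ms in(("tray",[(289,335),(293,272),(297,209),(300,147)],.0125,[V<110]*4),
  ("rail",[(549,325),(538,264),(526,201),(514,140)],.018,[(S>130)&(H>95)&(H<125),(V>190)&(S<40),(S>100)&(H>45)&(H<85),(S>130)&((H<8)|(H>172))])):
    P=[]
    for q,m in zip(pts,ms):
        a,b,n=blob(m,cr(*q));X=at_z(p,b if nm=="tray" else a,z)[:2];P.append(X);print(nm,cr(*q),a.round(1),b.round(1),n,X.round(4))
    print(np.round(rigid(np.array(P)),4).tolist())
for k,z in dict(black_sleeve_c=.036,steel_sleeve_c=.049,slim_sleeve_c=.052,brass_nut_c=.0335).items():
    print(k,[(at_z(p,r["location"],z).round(4)[:2],round(r["score"],2)) for r in place_of(k,p)[:2]])
E
python3 m.py
```

```text
pinch 0.0188
tray (209.91666666666669, 242.69444444444446) [209.9 242.8] [209.9 242.7] 123 [0.4218 0.2607]
tray (211.02777777777777, 225.19444444444446) [210.8 225.1] [210.8 225.1] 123 [0.4755 0.2581]
tray (212.13888888888889, 207.69444444444446) [211.7 207.7] [211.6 207.6] 116 [0.5295 0.2555]
tray (212.97222222222223, 190.47222222222223) [212.7 190.3] [212.6 190.4] 116 [0.5829 0.2523]
 row angle(away from yellow) -0.052 origin [0.5025 0.2567] res mm [[0.3, -0.1], [0.0, 0.0], [0.1, 0.2], [-0.4, -0.1]]
[[0.4216, 0.2609], [0.4755, 0.2581], [0.5294, 0.2553], [0.5833, 0.2525]]
rail (282.1388888888889, 239.91666666666669) [282.2 240.2] [282.3 240.4] 163 [0.4249 0.0414]
rail (279.08333333333337, 222.97222222222223) [278.8 222.6] [278.5 223. ] 140 [0.4786 0.0507]
rail (275.75, 205.47222222222223) [275.6 205.4] [274.8 207.1] 102 [0.5319 0.0594]
rail (272.41666666666663, 188.52777777777777) [272.2 188.5] [272.  189.5] 129 [0.5844 0.0689]
 row angle(away from yellow) 0.169 origin [0.5049 0.0551] res mm [[-0.2, -0.0], [0.3, 0.2], [0.4, -0.2], [-0.4, 0.1]]
[[0.4251, 0.0415], [0.4783, 0.0506], [0.5315, 0.0597], [0.5848, 0.0688]]
black_sleeve_c [(array([0.4284, 0.0397]), 0.53)]
steel_sleeve_c [(array([0.5298, 0.0473]), 0.6)]
slim_sleeve_c [(array([0.4797, 0.0495]), 0.74), (array([0.5889, 0.0561]), 0.53)]
brass_nut_c []
```

```bash
cat > go.py <<'E'
import sys;from h import *
from scipy.spatial.transform import Rotation as Ro
s=observe();R=Ro.from_quat(s["orientation"]).as_matrix();a=np.arctan2(R[1,0],R[0,0])
print("t %.2f tcp"%s["time_s"],np.round(s["tcp_pos"],4),"tool-x yaw %.3f tilt %.4f"%(a,np.arccos(-R[2,2])),"w %.4f ff %.1f"%(s["grip_width"],s["finger_force"]))
if len(sys.argv)>3:
    y=float(sys.argv[4]) if len(sys.argv)>4 else .169
    d=np.array([float(v) for v in sys.argv[1:4]])-s["tcp_pos"];c,n=np.cos(y),np.sin(y)
    print("turn rz %.3f then tool mm: x %.1f y %.1f z %.1f"%(a-y,*(1e3*np.array([c*d[0]+n*d[1],n*d[0]-c*d[1],-d[2]]))))
E
python3 - <<'E'
from h import *
p=read_camera("top")
cr=lambda u,v:(130+(u+.5)/3.6-.5,150+(v+.5)/3.6-.5)
for n,q,z in(("slim",(517,122),.086),("steel",(529,187),.080),("black",(547,322),.054),("nut",(541,262),.049)):print(n,at_z(p,cr(*q),z).round(4))
E
python3 go.py 0.584 0.067 0.17
```

```text
slim [0.5866 0.065  0.086 ]
steel [0.5336 0.0562 0.08  ]
black [0.4251 0.0435 0.054 ]
nut [0.4755 0.0474 0.049 ]
t 1.70 tcp [ 0.2094 -0.5355  0.2055] tool-x yaw 0.373 tilt 0.0001 w 0.0941 ff 0.0
turn rz 0.204 then tool mm: x 470.6 y -530.9 z 35.5
```

```bash
python3 -m inch '[[0,0,0,0,0,0.102,0],[0,0,0,0,0,0.102,0],[36,-44,0,0,0,0,0],[0,0,0,0,0,0,0]]' 2>&1 | tail -3; python3 go.py 0.585 0.067 0.17
```

```text
contact_force: [-0.5, -0.3, -0.4]
grip_width: 0.0942
finger_force: 0.0
t 2.20 tcp [ 0.2415 -0.4779  0.2048] tool-x yaw 0.172 tilt 0.0028 w 0.0942 ff 0.0
turn rz 0.003 then tool mm: x 430.2 y -479.4 z 34.8
```

```bash
python3 -m inch '[[0.04,-0.045,0,0,0,0,0],[0.04,-0.045,0,0,0,0,0],[0.04,-0.045,0,0,0,0,0],[0.04,-0.045,0,0,0,0,0],[0.04,-0.045,0,0,0,0,0],[0.04,-0.045,0,0,0,0,0],[0.04,-0.045,0,0,0,0,0],[0.04,-0.045,0,0,0,0,0]]' >/dev/null;python3 go.py 0.585 0.067 0.17
```

```text
t 3.20 tcp [ 0.4968 -0.0716  0.2061] tool-x yaw 0.169 tilt 0.0022 w 0.0941 ff 0.0
turn rz -0.000 then tool mm: x 110.2 y -121.8 z 36.1
```

```bash
python3 -m inch '[[0.037,-0.041,0.01,0,0,0,0],[0.037,-0.041,0.01,0,0,0,0],[0.036,-0.04,0.016,0,0,0,0],[0,0,0,0,0,0,0],[0,0,0,0,0,0,0]]' >/dev/null;python3 go.py 0.5855 0.067 0.036
python3 - <<'E'
from h import *
out=[]
for n,(u,v) in(("top",(275,205)),("side",(280,205))):
    p=read_camera(n);out.append(cv2.resize(p["img"][v-50:v+50,u-60:u+60,::-1],None,fx=3.3,fy=3.3,interpolation=3))
cv2.imwrite("pics/a1.png",np.hstack(out))
E
```

```text
t 3.83 tcp [0.5834 0.0655 0.1694] tool-x yaw 0.169 tilt 0.0008 w 0.0940 ff 0.0
turn rz -0.000 then tool mm: x 2.3 y -1.1 z 133.4
```

View pics/a1.png

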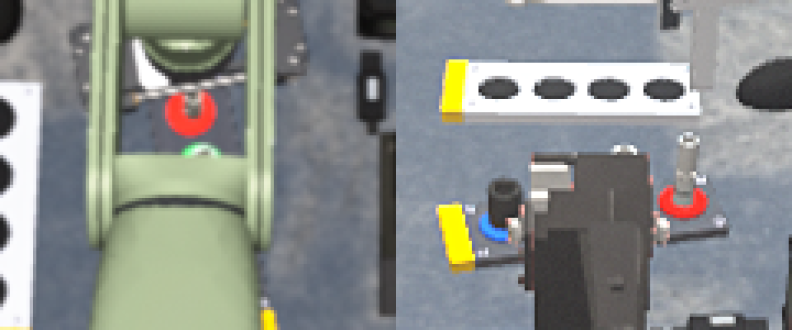

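The side view still shows the dark block at the same pixels, so it is a fixed obstruction and not the robot. I'll check its location before descending.

View pics/top0.png

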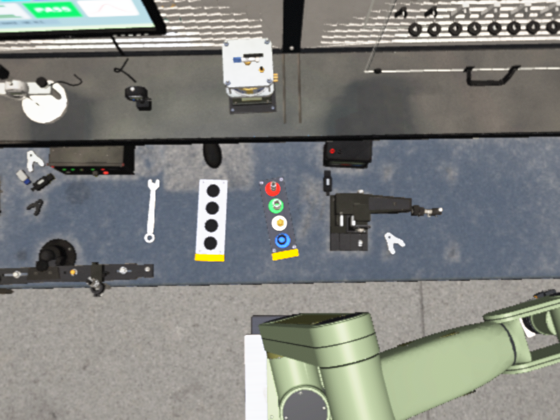

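View pics/side0.png

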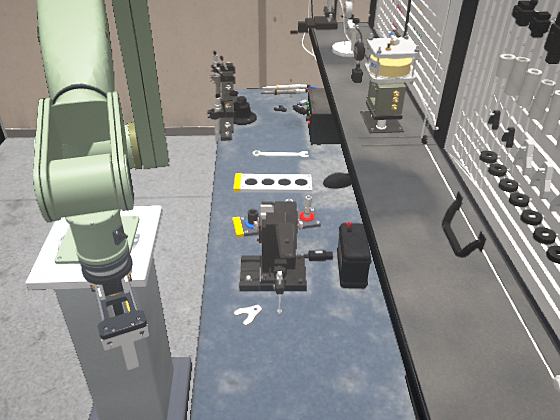

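The tall dark fixture stands at about y < -0.1, right of the rail, so from here I keep to y > 0. The slim sleeve lies centrally under the gripper.

```bash
python3 -m inch '[[0.002,-0.001,0.04,0,0,0,0],[0,0,0.04,0,0,0,0],[0,0,0.035,0,0,0,0],[0,0,0.018,0,0,0,0],[0,0,0,0,0,0,1],[0,0,0,0,0,0,1],[0,0,0,0,0,0,1],[0,0,0,0,0,0,1]]' 20; python3 -m inch '[[0,0,0,0,0,0,1],[0,0,0,0,0,0,1],[0,0,-0.02,0,0,0,1],[0,0,-0.04,0,0,0,1],[0,0,-0.05,0,0,0,1],[0,0,0,0,0,0,1]]';python3 go.py 0.4216 0.2609 0.15
```

```text
time_s: 4.92
tcp_pos: [0.5859, 0.0676, 0.0377]
orientation: [0.996, 0.084, 0.001, 0.0]
contact_force: [-0.8, 0.6, -1.0]
grip_width: 0.0575
finger_force: 0.0
time_s: 5.68
tcp_pos: [0.5897, 0.0675, 0.1537]
orientation: [0.996, 0.084, 0.006, 0.001]
contact_force: [-0.2, -0.6, 0.7]
grip_width: 0.0009
finger_force: 0.0
t 5.67 tcp [0.5897 0.0675 0.1537] tool-x yaw 0.169 tilt 0.0130 w 0.0009 ff 0.0
turn rz -0.000 then tool mm: x -133.1 y -218.9 z 3.7
```

The fingers were still closing when the lift began. I'll look at the sleeve.

```bash
python3 - <<'E'
from h import *
out=[]
for n,(u,v) in(("top",(275,205)),("side",(290,205))):
    p=read_camera(n);out.append(cv2.resize(p["img"][v-50:v+50,u-60:u+60,::-1],None,fx=3.3,fy=3.3,interpolation=3))
cv2.imwrite("pics/a2.png",np.hstack(out))
E
python3 go.py 0.5855 0.067 0.036
```

```text
t 5.78 tcp [0.5857 0.0676 0.1481] tool-x yaw 0.169 tilt 0.0027 w 0.0003 ff 0.0
turn rz -0.000 then tool mm: x -0.3 y 0.5 z 112.1
```

View pics/a2.png

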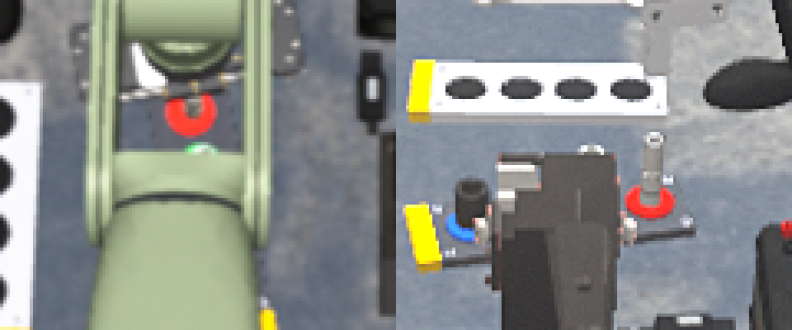

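The slim sleeve still stands on the red pad, at (652,165) in the picture. I'll open to about 57 mm, descend again and allow more time to close.

```bash
python3 -m inch '[[0,0,0,0,0,0,0.4],[0,0,0,0,0,0,0.4],[0,0,0,0,0,0,0.4],[0,0,0,0,0,0,0.4],[0,0,0,0,0,0,0.4],[0,0,0,0,0,0,0.4],[0,0,0,0,0,0,0.4]]' 20|grep grip; python3 -m inch '[[0,0,0.04,0,0,0,0.4],[0,0,0.04,0,0,0,0.4],[0,0,0.032,0,0,0,0.4],[0,0,0,0,0,0,0.4],[0,0,0,0,0,0,1],[0,0,0,0,0,0,1],[0,0,0,0,0,0,1],[0,0,0,0,0,0,1]]'; python3 -m inch '[[0,0,0,0,0,0,1],[0,0,0,0,0,0,1],[0,0,0,0,0,0,1]]'
```

```text
grip_width: 0.0565
time_s: 7.65
tcp_pos: [0.5856, 0.0674, 0.0353]
orientation: [0.996, 0.084, 0.001, 0.0]
contact_force: [0.3, -0.6, 1.6]
grip_width: 0.0196
finger_force: 0.3
time_s: 8.02
tcp_pos: [0.5856, 0.0674, 0.0351]
orientation: [0.996, 0.084, 0.001, 0.0]
contact_force: [0.1, -0.5, 3.6]
grip_width: 0.0178
finger_force: 20.0
```

Gripped. Lift it and carry it to the near recess (0.4216, 0.2609).

```bash
python3 -m inch '[[0,0,-0.03,0,0,0,1],[0,0,-0.05,0,0,0,1],[0,0,-0.035,0,0,0,1],[-0.02,-0.04,0,0,0,0,1],[-0.026,-0.045,0,0,0,0,1],[-0.026,-0.045,0,0,0,0,1],[-0.026,-0.045,0,0,0,0,1],[-0.025,-0.04,0,0,0,0,1]]'; python3 -m inch '[[0,0,0,0,0,0,1],[0,0,0,0,0,0,1]]'>/dev/null;python3 go.py 0.4216 0.2609 0.0285
```

```text
time_s: 9.02
tcp_pos: [0.4256, 0.2598, 0.1485]
orientation: [0.996, 0.084, -0.001, 0.0]
contact_force: [-0.0, -0.1, -0.7]
grip_width: 0.0174
finger_force: 19.9
t 9.28 tcp [0.4275 0.2586 0.149 ] tool-x yaw 0.169 tilt 0.0008 w 0.0173 ff 19.9
turn rz 0.000 then tool mm: x -5.4 y -3.3 z 120.5
```

```bash
python3 -m inch '[[-0.0055,-0.0035,0.04,0,0,0,1],[0,0,0.04,0,0,0,1],[0,0,0.025,0,0,0,1],[0,0,0.01,0,0,0,1],[0,0,0,0,0,0,1],[0,0,0,0,0,0,1]]'; python3 go.py 0.4216 0.2609 0.0285
python3 - <<'E'
from h import *
out=[]
for n,(u,v) in(("top",(225,220)),("side",(275,195))):
    p=read_camera(n);out.append(cv2.resize(p["img"][v-50:v+50,u-60:u+60,::-1],None,fx=3.3,fy=3.3,interpolation=3))
cv2.imwrite("pics/a3.png",np.hstack(out))
E
```

```text
time_s: 10.02
tcp_pos: [0.4231, 0.2615, 0.0356]
orientation: [0.996, 0.084, 0.001, -0.0]
contact_force: [-0.5, -0.1, -0.8]
grip_width: 0.0176
finger_force: 19.9
t 10.03 tcp [0.4231 0.2615 0.0356] tool-x yaw 0.168 tilt 0.0026 w 0.0176 ff 19.9
turn rz -0.001 then tool mm: x -1.6 y 0.4 z 7.1
```

View pics/a3.png

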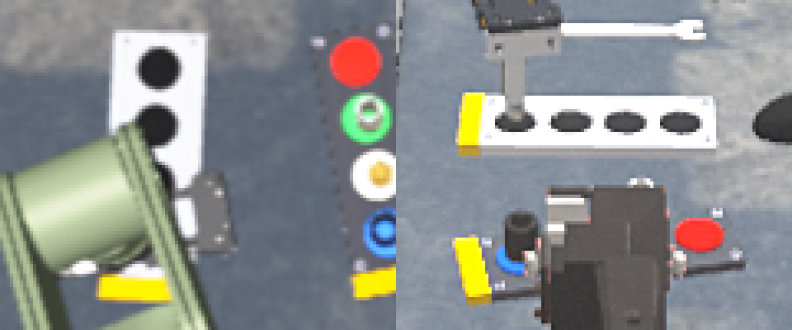

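The side crop shows the slim sleeve above the near recess (515,120), and the red pad is empty. Lower and release.

```bash
python3 -m inch '[[0,0,0.004,0,0,0,1],[0,0,0.003,0,0,0,1],[0,0,0,0,0,0,1],[0,0,0,0,0,0,1]]'; python3 -m inch '[[0,0,0,0,0,0,0.5],[0,0,0,0,0,0,0.5],[0,0,0,0,0,0,0.5],[0,0,0,0,0,0,0.5]]'; python3 -m inch '[[0,0,-0.04,0,0,0,0.5],[0,0,-0.05,0,0,0,0.5],[0,0,-0.04,0,0,0,0.45],[0,0.04,0,0,0,0,0.4],[0,0,0,0,0,0,0.4]]';python3 go.py 0.5325 0.058 0.15
```

```text
time_s: 10.62
tcp_pos: [0.422, 0.2615, 0.028]
orientation: [0.996, 0.084, 0.0, -0.0]
contact_force: [-0.9, -0.8, 5.4]
grip_width: 0.0176
finger_force: 20.0
time_s: 11.12
tcp_pos: [0.4215, 0.2613, 0.0272]
orientation: [0.996, 0.084, -0.0, 0.0]
contact_force: [-0.5, -0.5, 0.8]
grip_width: 0.0472
finger_force: 0.0
time_s: 11.75
tcp_pos: [0.4289, 0.2207, 0.158]
orientation: [0.997, 0.083, 0.001, 0.0]
contact_force: [0.5, -0.5, 1.1]
grip_width: 0.0561
finger_force: 0.0
t 11.75 tcp [0.4289 0.2207 0.158 ] tool-x yaw 0.166 tilt 0.0012 w 0.0561 ff 0.0
turn rz -0.003 then tool mm: x 74.8 y 177.8 z 8.0
```

```bash
python3 -m inch '[[0.018,0.044,0,0,0,0,0.4],[0.019,0.045,0,0,0,0,0.4],[0.019,0.045,0,0,0,0,0.4],[0.018,0.043,0,0,0,0,0.4],[0,0,0,0,0,0,0.4],[0,0,0,0,0,0,0.4]]'>/dev/null;python3 go.py 0.5325 0.058 0.032
python3 - <<'E'
from h import *
out=[]
for n,(u,v) in(("top",(250,220)),("side",(285,195))):
    p=read_camera(n);out.append(cv2.resize(p["img"][v-50:v+50,u-60:u+60,::-1],None,fx=3.3,fy=3.3,interpolation=3))
cv2.imwrite("pics/a4.png",np.hstack(out))
E
```

```text
t 12.50 tcp [0.5302 0.0607 0.1565] tool-x yaw 0.169 tilt 0.0023 w 0.0564 ff 0.0
turn rz -0.000 then tool mm: x 1.8 y 3.0 z 124.5
```

View pics/a4.png

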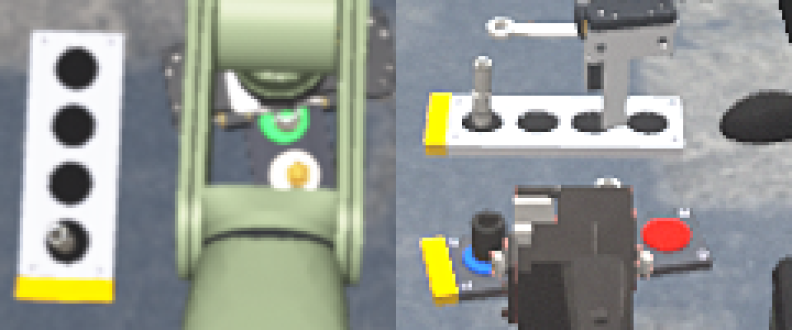

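The slim sleeve stands upright in the near recess: its top is at (58,237), where a centred sleeve should appear. Next, steel.

```bash
python3 -m inch '[[0.002,0.003,0.04,0,0,0,0.4],[0,0,0.04,0,0,0,0.4],[0,0,0.044,0,0,0,0.4],[0,0,0,0,0,0,0.4],[0,0,0,0,0,0,1],[0,0,0,0,0,0,1],[0,0,0,0,0,0,1],[0,0,0,0,0,0,1]]' 25; python3 -m inch '[[0,0,0,0,0,0,1],[0,0,0,0,0,0,1],[0,0,0,0,0,0,1]]'; python3 go.py 0.4755 0.2581 0.15
```

```text
time_s: 13.6
tcp_pos: [0.5348, 0.0571, 0.0349]
orientation: [0.996, 0.084, 0.001, 0.0]
contact_force: [-0.5, -0.4, 4.9]
grip_width: 0.0247
finger_force: 24.9
time_s: 13.98
tcp_pos: [0.5348, 0.0571, 0.0349]
orientation: [0.996, 0.084, 0.001, 0.0]
contact_force: [-1.2, -0.4, 6.8]
grip_width: 0.0246
finger_force: 25.0
t 13.97 tcp [0.5348 0.0571 0.0349] tool-x yaw 0.169 tilt 0.0024 w 0.0246 ff 25.0
turn rz -0.000 then tool mm: x -24.6 y -208.1 z -115.1
```

```bash
python3 -m inch '[[0,0,-0.03,0,0,0,1],[0,0,-0.05,0,0,0,1],[0,0,-0.035,0,0,0,1],[-0.005,-0.042,0,0,0,0,1],[-0.005,-0.042,0,0,0,0,1],[-0.005,-0.042,0,0,0,0,1],[-0.005,-0.042,0,0,0,0,1],[-0.005,-0.04,0,0,0,0,1]]'>/dev/null; python3 -m inch '[[0,0,0,0,0,0,1],[0,0,0,0,0,0,1]]';python3 go.py 0.4755 0.2581 0.0285
```

```text
time_s: 15.22
tcp_pos: [0.4737, 0.2576, 0.148]
orientation: [0.996, 0.084, -0.0, 0.0]
contact_force: [0.4, 0.3, -1.5]
grip_width: 0.0246
finger_force: 24.9
t 15.22 tcp [0.4737 0.2576 0.148 ] tool-x yaw 0.169 tilt 0.0010 w 0.0246 ff 24.9
turn rz 0.000 then tool mm: x 1.9 y -0.2 z 119.5
```

```bash
python3 -m inch '[[0.001,0,0.04,0,0,0,1],[0,0,0.04,0,0,0,1],[0,0,0.025,0,0,0,1],[0,0,0.008,0,0,0,1],[0,0,0.004,0,0,0,1],[0,0,0.003,0,0,0,1],[0,0,0,0,0,0,1],[0,0,0,0,0,0,1]]'; python3 go.py 0.4755 0.2581 0.0279
```

```text
time_s: 16.23
tcp_pos: [0.4755, 0.2585, 0.0292]
orientation: [0.996, 0.084, 0.001, -0.0]
contact_force: [0.6, 0.1, -0.6]
grip_width: 0.0246
finger_force: 24.9
t 16.23 tcp [0.4755 0.2585 0.0292] tool-x yaw 0.169 tilt 0.0015 w 0.0246 ff 24.9
turn rz -0.000 then tool mm: x -0.1 y 0.4 z 1.3
```

```bash
python3 -m inch '[[0,0,0.001,0,0,0,1],[0,0,0,0,0,0,1],[0,0,0,0,0,0,0.4],[0,0,0,0,0,0,0.4],[0,0,0,0,0,0,0.4],[0,0,0,0,0,0,0.4]]';  python3 -m inch '[[0,0,-0.04,0,0,0,0.4],[0,0,-0.05,0,0,0,0.4],[0,0,-0.04,0,0,0,0.4],[0,0.04,0,0,0,0,0.4],[0,0.045,0,0,0,0,0.4],[0,0.04,0,0,0,0,0.4],[0,0.04,0,0,0,0,0.4],[0,0.03,0,0,0,0,0.4]]'; python3 -m inch '[[0,0,0,0,0,0,0.4],[0,0,0,0,0,0,0.4]]'>/dev/null;python3 go.py 0.477 0.049 0.035
python3 - <<'E'
from h import *
out=[]
for n,(u,v) in(("top",(250,220)),("side",(285,195))):
    p=read_camera(n);out.append(cv2.resize(p["img"][v-50:v+50,u-60:u+60,::-1],None,fx=3.3,fy=3.3,interpolation=3))
cv2.imwrite("pics/a5.png",np.hstack(out))
E
```

```text
time_s: 16.98
tcp_pos: [0.4749, 0.2582, 0.0274]
orientation: [0.996, 0.084, -0.0, 0.0]
contact_force: [-0.1, 0.0, -0.4]
grip_width: 0.0558
finger_force: 0.0
time_s: 17.98
tcp_pos: [0.5078, 0.0644, 0.1575]
orientation: [0.996, 0.084, 0.0, 0.0]
contact_force: [-0.3, 1.1, -0.8]
grip_width: 0.0563
finger_force: 0.0
t 18.23 tcp [0.5074 0.0666 0.1574] tool-x yaw 0.169 tilt 0.0008 w 0.0564 ff 0.0
turn rz -0.000 then tool mm: x -33.0 y 12.3 z 122.4
```

View pics/a5.png

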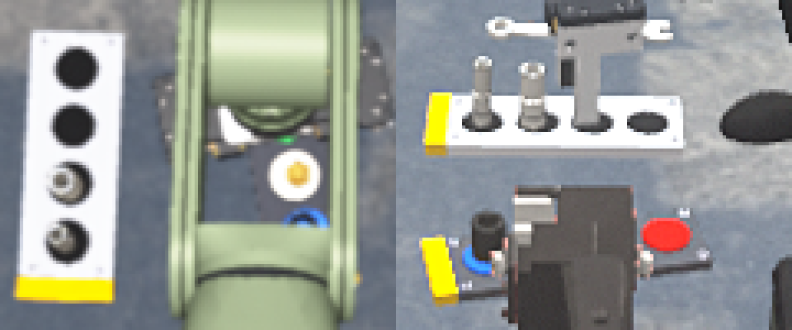

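Slim and steel both stand centred in the two recesses nearest yellow. The nut is next, at (298,174) in the top crop. I'll grip its neck.

```bash
python3 -m inch '[[-0.033,0.013,0.02,0,0,0,0.4],[0,0,0.04,0,0,0,0.4],[0,0,0.04,0,0,0,0.4],[0,0,0.018,0,0,0,0.4],[0,0,0,0,0,0,0.4],[0,0,0,0,0,0,0.4]]';python3 go.py 0.476 0.048 0.0345
```

```text
time_s: 19.08
tcp_pos: [0.4782, 0.0482, 0.0403]
orientation: [0.996, 0.085, 0.001, 0.0]
contact_force: [0.2, -0.7, 0.6]
grip_width: 0.0561
finger_force: 0.0
t 19.07 tcp [0.4782 0.0482 0.0403] tool-x yaw 0.170 tilt 0.0017 w 0.0561 ff 0.0
turn rz 0.001 then tool mm: x -2.2 y -0.2 z 5.8
```

```bash
python3 -m inch '[[-0.001,0,0.005,0,0,0,0.4],[0,0,0,0,0,0,1],[0,0,0,0,0,0,1],[0,0,0,0,0,0,1],[0,0,0,0,0,0,1],[0,0,0,0,0,0,1],[0,0,0,0,0,0,1],[0,0,0,0,0,0,1]]' 25;python3 -m inch '[[0,0,0,0,0,0,1],[0,0,0,0,0,0,1]]'; python3 go.py
```

```text
time_s: 20.08
tcp_pos: [0.4764, 0.0475, 0.0345]
orientation: [0.996, 0.084, 0.0, 0.0]
contact_force: [-0.3, -1.0, 0.1]
grip_width: 0.0159
finger_force: 25.0
time_s: 20.32
tcp_pos: [0.4764, 0.0474, 0.0345]
orientation: [0.996, 0.084, 0.0, 0.0]
contact_force: [0.3, -1.3, 0.4]
grip_width: 0.0157
finger_force: 25.0
t 20.32 tcp [0.4764 0.0474 0.0345] tool-x yaw 0.169 tilt 0.0002 w 0.0157 ff 25.0
```

```bash
python3 -m inch '[[0,0,-0.03,0,0,0,1],[0,0,-0.05,0,0,0,1],[0,0,-0.035,0,0,0,1],[0.017,-0.039,0,0,0,0,1],[0.018,-0.04,0,0,0,0,1],[0.018,-0.039,0,0,0,0,1],[0.017,-0.039,0,0,0,0,1],[0.017,-0.039,0,0,0,0,1]]'>/dev/null; python3 -m inch '[[0,0,0,0,0,0,1],[0,0,0,0,0,0,1]]';python3 go.py 0.5294 0.2553 0.0275
```

```text
time_s: 21.58
tcp_pos: [0.5285, 0.2549, 0.1488]
orientation: [0.996, 0.085, -0.001, 0.0]
contact_force: [0.6, 0.7, -0.1]
grip_width: 0.016
finger_force: 25.0
t 21.57 tcp [0.5285 0.2549 0.1488] tool-x yaw 0.169 tilt 0.0017 w 0.0160 ff 25.0
turn rz 0.000 then tool mm: x 0.9 y -0.3 z 121.3
```

```bash
python3 -m inch '[[0.001,0,0.04,0,0,0,1],[0,0,0.04,0,0,0,1],[0,0,0.025,0,0,0,1],[0,0,0.008,0,0,0,1],[0,0,0.004,0,0,0,1],[0,0,0.002,0,0,0,1],[0,0,0,0,0,0,1],[0,0,0,0,0,0,1]]'; python3 go.py 0.5294 0.2553 0.0275
```

```text
time_s: 22.58
tcp_pos: [0.5308, 0.2557, 0.0313]
orientation: [0.996, 0.084, 0.001, -0.0]
contact_force: [0.1, -0.7, -0.5]
grip_width: 0.0159
finger_force: 25.0
t 22.57 tcp [0.5308 0.2557 0.0313] tool-x yaw 0.169 tilt 0.0015 w 0.0159 ff 25.0
turn rz -0.000 then tool mm: x -1.4 y 0.2 z 3.8
```

```bash
python3 -m inch '[[0,0,0.002,0,0,0,1],[0,0,0,0,0,0,1],[0,0,0,0,0,0,1],[0,0,0,0,0,0,1]]'; python3 go.py 0.5294 0.2553 0.0275
```

```text
time_s: 23.08
tcp_pos: [0.5302, 0.2555, 0.0284]
orientation: [0.996, 0.084, -0.0, 0.0]
contact_force: [0.6, -0.7, -0.7]
grip_width: 0.0156
finger_force: 25.0
t 23.07 tcp [0.5302 0.2555 0.0284] tool-x yaw 0.169 tilt 0.0001 w 0.0156 ff 25.0
turn rz -0.000 then tool mm: x -0.8 y 0.1 z 0.9
```

```bash
python3 -m inch '[[0,0,0.001,0,0,0,1],[0,0,0,0,0,0,1],[0,0,0,0,0,0,0.4],[0,0,0,0,0,0,0.4],[0,0,0,0,0,0,0.4],[0,0,0,0,0,0,0.4],[0,0,0,0,0,0,0.4]]';  python3 -m inch '[[0,0,-0.04,0,0,0,0.4],[0,0,-0.05,0,0,0,0.4],[0,0,-0.04,0,0,0,0.35],[-0.028,0.039,0,0,0,0,0.35],[-0.028,0.039,0,0,0,0,0.35],[-0.028,0.039,0,0,0,0,0.35],[-0.028,0.039,0,0,0,0,0.35],[-0.027,0.037,0,0,0,0,0.35]]'>/dev/null; python3 -m inch '[[0,0,0,0,0,0,0.35],[0,0,0,0,0,0,0.35]]'>/dev/null;python3 go.py 0.425 0.0425 0.025
python3 - <<'E'
from h import *
out=[]
for n,(u,v) in(("top",(250,220)),("side",(285,195))):
    p=read_camera(n);out.append(cv2.resize(p["img"][v-50:v+50,u-60:u+60,::-1],None,fx=3.3,fy=3.3,interpolation=3))
cv2.imwrite("pics/a6.png",np.hstack(out))
E
```

```text
time_s: 23.95
tcp_pos: [0.5302, 0.2555, 0.0274]
orientation: [0.996, 0.084, -0.0, -0.0]
contact_force: [-0.3, 0.3, -0.2]
grip_width: 0.0562
finger_force: 0.0
t 25.20 tcp [0.4261 0.0421 0.1578] tool-x yaw 0.168 tilt 0.0012 w 0.0610 ff 0.0
turn rz -0.001 then tool mm: x -1.0 y -0.6 z 132.8
```

View pics/a6.png

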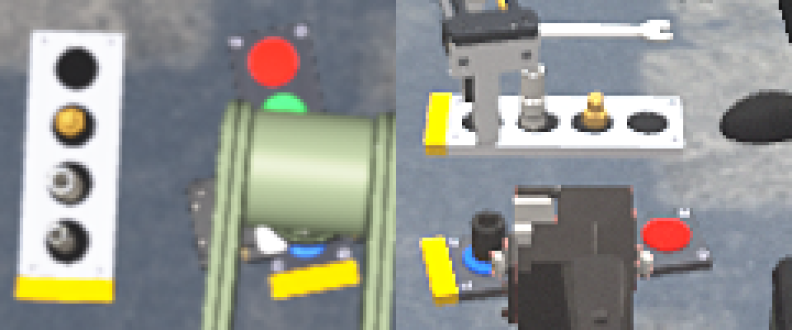

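The nut stands in the third recess at (595,115) in the side crop. The black sleeve is still on the blue pad, with the gripper above it.

```bash
python3 -m inch '[[-0.001,0,0.04,0,0,0,0.35],[0,0,0.045,0,0,0,0.35],[0,0,0.035,0,0,0,0.35],[0,0,0.01,0,0,0,0.35],[0,0,0,0,0,0,0.35],[0,0,0,0,0,0,0.35],[0,0,0,0,0,0,0.35]]' 25|grep -v time;python3 -m inch '[[0,0,0,0,0,0,1],[0,0,0,0,0,0,1],[0,0,0,0,0,0,1],[0,0,0,0,0,0,1],[0,0,0,0,0,0,1],[0,0,0,0,0,0,1],[0,0,0,0,0,0,1]]'; python3 go.py 0.5833 0.2525 0.15
```

```text
tcp_pos: [0.4261, 0.0417, 0.0288]
orientation: [0.996, 0.084, 0.002, 0.0]
contact_force: [0.2, -0.6, -0.1]
grip_width: 0.0611
finger_force: 0.0
time_s: 27.05
tcp_pos: [0.4246, 0.0417, 0.0275]
orientation: [0.996, 0.084, -0.0, 0.0]
contact_force: [-0.6, 0.1, 1.9]
grip_width: 0.0296
finger_force: 25.0
t 27.05 tcp [0.4246 0.0417 0.0275] tool-x yaw 0.169 tilt 0.0001 w 0.0296 ff 25.0
turn rz -0.000 then tool mm: x 191.9 y -181.1 z -122.5
```

```bash
python3 -m inch '[[0,0,-0.03,0,0,0,1],[0,0,-0.05,0,0,0,1],[0,0,-0.042,0,0,0,1],[0.036,-0.034,0,0,0,0,1],[0.039,-0.037,0,0,0,0,1],[0.039,-0.037,0,0,0,0,1],[0.039,-0.037,0,0,0,0,1],[0.039,-0.036,0,0,0,0,1]]'>/dev/null; python3 -m inch '[[0,0,0,0,0,0,1],[0,0,0,0,0,0,1],[0,0,0,0,0,0,1]]';python3 go.py 0.5833 0.2525 0.0205
```

```text
time_s: 28.42
tcp_pos: [0.5826, 0.2513, 0.1493]
orientation: [0.996, 0.084, -0.0, 0.0]
contact_force: [0.5, 0.1, 0.6]
grip_width: 0.0293
finger_force: 25.0
t 28.43 tcp [0.5826 0.2513 0.1493] tool-x yaw 0.168 tilt 0.0010 w 0.0293 ff 25.0
turn rz -0.001 then tool mm: x 0.9 y -1.1 z 128.8
```

```bash
python3 -m inch '[[0.001,-0.001,0.04,0,0,0,1],[0,0,0.04,0,0,0,1],[0,0,0.03,0,0,0,1],[0,0,0.01,0,0,0,1],[0,0,0.005,0,0,0,1],[0,0,0.003,0,0,0,1],[0,0,0,0,0,0,1],[0,0,0,0,0,0,1]]'; python3 -m inch '[[0,0,0,0,0,0,1],[0,0,0,0,0,0,1]]' >/dev/null;python3 go.py 0.5833 0.2525 0.0205
```

```text
time_s: 29.42
tcp_pos: [0.585, 0.2538, 0.0224]
orientation: [0.996, 0.084, 0.001, -0.0]
contact_force: [-0.0, -0.4, -1.1]
grip_width: 0.0291
finger_force: 25.0
t 29.68 tcp [0.5844 0.2537 0.0216] tool-x yaw 0.169 tilt 0.0003 w 0.0293 ff 25.0
turn rz -0.000 then tool mm: x -1.2 y 1.0 z 1.1
```

```bash
python3 -m inch '[[0,0,0.001,0,0,0,1],[0,0,0,0,0,0,1],[0,0,0,0,0,0,0.4],[0,0,0,0,0,0,0.4],[0,0,0,0,0,0,0.4],[0,0,0,0,0,0,0.4]]';  python3 -m inch '[[0,0,-0.04,0,0,0,0.4],[0,0,-0.05,0,0,0,0.4],[0,0,-0.05,0,0,0,0.4],[-0.02,0.045,0,0,0,0,0.4],[-0.02,0.045,0,0,0,0,0.4],[-0.02,0.045,0,0,0,0,0.4],[-0.02,0.03,0,0,0,0,0.4],[0,0,0,0,0,0,0.4]]'>/dev/null
python3 - <<'E'
from h import *
out=[]
for n,(u,v) in(("top",(210,220)),("side",(285,195))):
    p=read_camera(n);out.append(cv2.resize(p["img"][v-50:v+50,u-60:u+60,::-1],None,fx=3.3,fy=3.3,interpolation=3))
cv2.imwrite("pics/a7.png",np.hstack(out))
E
```

```text
time_s: 30.42
tcp_pos: [0.5843, 0.2535, 0.0204]
orientation: [0.996, 0.084, 0.0, 0.0]
contact_force: [0.1, -0.7, 0.2]
grip_width: 0.0562
finger_force: 0.0
```

View pics/a7.png

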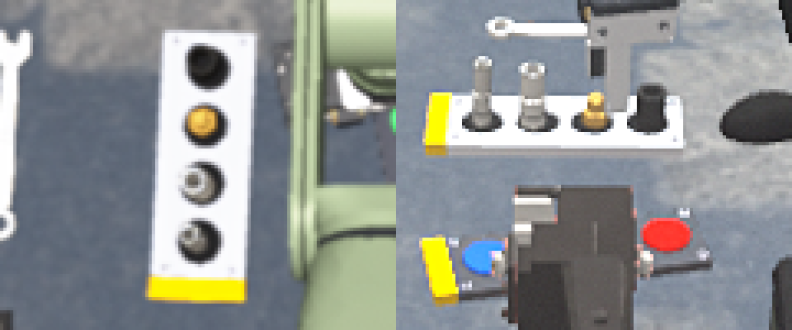

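All four parts stand upright in their recesses. From the yellow end they read slim (198,240), steel (202,183), nut (203,122), black (207,65), which is the required reverse order.

```bash
python3 -m inch '[[0,0,0,0,0,0,0.4],[0,0,0,0,0,0,0.4]]'>/dev/null; python3 -c "from rig import *;print(sign_off())"
```

```text
the job is handed in; nothing more can be done
None
```

The job is handed in at about 31 s: in the last picture all four parts stand upright in the tray in reverse order (from the yellow end: slim sleeve, steel sleeve, brass nut, black sleeve), but the sign-off gave no verdict.

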